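# Heft two leather balls and show the steel-cored one to the light

### The job

Two like leather balls with wet wax on them lie in two like dishes on the drying board; heft the dishes, only by their handles, to find the ball with the heavy steel core, and leave the dish with the light ball standing on the board with its ball in the middle. Lift the dish with the heavy ball straight up, then turn it a quarter turn (either way) from how it stood to bring the ball's next side to the light, and finish while still holding it there by its handle, level and still, a hand's breadth (80 mm) or more above the board, ball in the middle. On the way no ball may roll against its dish's wall, nothing may touch the walls, and the other things on the bench stay where they are.

Things in the scene. Friction and masses are not known exactly. Their poses are not given: they have to be found in the camera images.
- board: White laminate drying board, 270 mm (its x) by 400 mm (its y), 12 mm thick, fixed on the bench; origin at the centre of its underside. Both dishes stand on it, side by side across its y, square to it (within 3 degrees), handles towards its -x side, towards the robot. A waxing jar and a brush lie between them.
- dish_1_handle: Wooden side handle of dish 1: a bar 70 mm long (its x), 16 mm wide (its y), 20 mm tall (its z). Origin at the bar's centre, where to grip it, 34 mm above the dish's underside (24 mm free below the bar). Its +x points level to the dish's middle, 100 mm away. The dish starts at the board's +y side.
- dish_1_seat: Flat spot, 16 mm across, in the very middle of dish 1, where its loose ball lies; origin on its upper face, 6.5 mm above the dish's underside; axes as the handle's. Around it the floor rises as a 9 degree cone. Balls: brown leather, 40 mm diameter, alike; one steel-cored (170 to 210 g), one wood-cored (24 to 36 g), either in either dish.
- dish_1_wall: Upright wall of dish 1, a round spun-aluminium dish 112 mm across, 34 mm high, 150 g with its handle but without ball; both dishes are alike. The wall's inside radius is 52 mm; origin on the dish's axis 23 mm above its underside; axes as the handle's. Neither ball nor gripper may touch it.
- dish_2_handle: Wooden side handle of dish 2: a bar 70 mm long (its x), 16 mm wide (its y), 20 mm tall (its z). Origin at the bar's centre, where to grip it, 34 mm above the dish's underside (24 mm free below the bar). Its +x points level to the dish's middle, 100 mm away. The dish starts at the board's -y side.
- dish_2_seat: Flat spot, 16 mm across, in the very middle of dish 2, where its loose ball lies; origin on its upper face, 6.5 mm above the dish's underside; axes as the handle's. Around it the floor rises as a 9 degree cone. Balls: brown leather, 40 mm diameter, alike; one steel-cored (170 to 210 g), one wood-cored (24 to 36 g), either in either dish.
- dish_2_wall: Upright wall of dish 2, a round spun-aluminium dish 112 mm across, 34 mm high, 150 g with its handle but without ball; both dishes are alike. The wall's inside radius is 52 mm; origin on the dish's axis 23 mm above its underside; axes as the handle's. Neither ball nor gripper may touch it.
- wax_jar: Bystander: amber glass jar with black lid, 52 mm diameter, 62 mm high, standing on the board between the dishes near its far edge; origin at its underside.
- glue_brush: Bystander: flat brush 150 mm long, 20 mm wide, 12 mm high, lying on the board between the two handles; origin near its middle, at its underside.
- mallet: Bystander: mallet lying on the bench left of the board, head 64 mm by 100 mm, 250 mm overall; origin at the bench, inside its handle.
- edge_slicker: Bystander: grooved wooden slicker, 34 mm diameter, 100 mm tall, standing on the bench left of the board; origin at its underside.
- bone_folder: Bystander: flat bone folder, 130 by 22 by 5 mm, lying on the bench right of the board; origin at its underside.
- awl: Bystander: awl, 145 mm long, 24 mm thick, lying on the bench right of the board; origin at its underside.
- wax_cake: Bystander: round cake of beeswax, 56 mm diameter, 18 mm high, on the bench right of the board; origin at its underside.
Things that resemble listed ones, but are neither listed nor needed, are in the scene too. Leave any black or pink look-alike of the part that bears dish_1_handle alone.

How it is judged:
By the outcome, as a careful person would: the job done as asked, in the order asked, and still so for the second after the job is handed in, while the arm keeps its last pose, push and grip.
It also fails if it takes over 64 s, if anything falls off the work surface, if the arm or the gripper's body presses on something with over 40 N, if the wrist force passes 120 N, or if a joint passes its speed limit or range.

### The arm

A 7-joint arm with a two-finger parallel gripper is mounted at the origin on the work surface. World frame = base frame: x ahead of the robot, y to its left, z up, the work surface at z = 0. Lengths are in m, angles in rad, forces in N, time in s.
With the tool pointing down it reaches from about 0.425 to 0.875 m from the base axis. Payload 4.7 kg.
Tool frame: the origin (TCP) lies on the centre line of the jaws, within the pads' length; the fingertips stand ahead of it and the grasp point (between the pads) lies 2 mm behind it (nose_length is the z of the fingertips in the tool frame, in m); z points along the fingers, y is the line along which they close (so a half turn about z gives the same grasp; the last joint's range is limited). The gripper opens to 87 mm and grips with 3 to 60 N. Pads are 19 mm wide; open, the fingers measure 117 mm over their backs; the gripper's body (75 mm by 190 mm) begins 51 mm behind the grasp point.
Start: joints at [-1.132, 0.321, -0.07, 1.45, 0.023, 1.371, -0.057], TCP at [0.268, 0.592, 0.24] pointing down, gripper open.
Joint ranges: [-2.86, 2.86], [-0.3, 2.09], [-1.38, 1.24], [0.06, 2.45], [-1.56, 4.7], [0.09, 2.05], [-2.69, 2.69]. Speed limits (rad/s): [2.57, 2.57, 3.14, 3.14, 3.14, 3.14, 3.14].

### API

Orientations are given as a rotation vector (axis times angle).
In Python, from bench import * gives the robot as it stands.
- The arm moves only by the tool send_rows, never from a script. Its arguments are lists of equal length, an entry for each row: "xyz": the shift along the tool's x, y, z in mm, a list of three; "dr": the turn, a rotation vector about the tool's x, y, z in rad, a list of three. A call has exactly 10 rows; each row is the pose to reach, as a shift and turn from the pose commanded when the call began, along the tool's axes at that moment; what a row does not reach only later rows make up. A row lasts 1/12 s, in which the tool goes at most 41.7 mm and 7.16 degrees, less where a joint would pass 70% of its speed; a pose out of reach is approached as far as the arm can. A call with a gripper value outside its range is refused whole. "jaw" is the finger opening in mm, from 0 to 87, set as the call begins (left out, the last holds). The fingers move at their own pace and stop on an object; "grip_force" is the grip in N (left out, the last holds). Time passes only in rows, so rows that repeat a pose let the fingers close, or fill a call up. It gives the time, the measured TCP pose, the force, the opening and the grip force at its end, in the units of the state.
- get_state(): the state, without advancing time (a new reading comes with each control period).
- get_image(name): name is "scene" or "top" or "wrist"; returns the picture (400x640x3 uint8, red, green, blue); there is no depth.
- calibration(name): a dict with "vfov" (degrees; the focal length in pixels is half the picture's height over the tangent of half this angle, whatever the lens; pixels are square), "cx", "cy" (the principal point, pixels), "k1" (the pictures are not rectified: a ray, as slopes to the right and down, at radius r is drawn at 1 + k1 r^2 times it, then the intrinsics apply), "rvec" (rotation vector, rad) and "tvec" (3), from world to camera coordinates, as OpenCV has them; the wrist camera has in their place "hand_eye" (4x4, takes a point from camera to tool coordinates, whose origin is the TCP and whose axes are the flange's). Camera axes: x right, y down, z forward; pixel columns grow to the right and rows downward; lengths in m; the calibration is good to about 2 mm. A picture is of the moment at which its call begins: read the wrist's pose just before it. calibration takes no time and is no camera call.
- close_job(): hands the job in; it is judged then, once.
The state is a dict: "time": time; "joint_positions": joint angles; "qd": joint speeds; "joint_torque": joint torques, N m; "position": TCP position; "tool_rot": TCP orientation; "ft_force": force on the tool from outside, world axes, zero at the start; "torque": the same for the moment, N m; "grip_width": opening from 0.0 (shut) to 1.0 (fully open); "grip_force": force on a finger pad.
Only numpy, scipy, OpenCV 4.12 (cv2) and the standard library are available. Lean on these libraries where they do the work, as an engineer would, in place of code of your own. Each camera call takes 0.05 s, during which the arm holds its last target. There are 200 camera calls.

## Working session

There is one attempt and no reset: what is moved stays moved. The work goes in short steps, Python scripts to look and compute and a tool call to move; the robot and the scene stay as the last step left them, time stands still between calls to the robot, and variables do not carry over. Pictures are saved under pics/ and viewed, at most 10 in all, crops included, and the job is handed in when it is done.

Besides the shell and the picture viewer there is one more tool, called in YAML: its name, and indented under it one key for each argument. send_rows: Moves the arm, as the interface text tells. Its arguments: {"type":"object","properties":{"xyz":{"type":"array"},"dr":{"type":"array"},"jaw":{"type":"number"},"grip_force":{"type":"number"}},"required":["xyz","dr"]}

```bash
ls; mkdir -p pics; python3 - <<'E'
from bench import *
import cv2
s=get_state();print({k:s[k] for k in s})
for n in("scene","top"):
    cv2.imwrite(f"pics/{n}0.png",get_image(n)[:,:,::-1]);print(n,calibration(n))
print(calibration("wrist"))
E
```

```text
pics
{'time': 0.0, 'joint_positions': array([-1.13191737,  0.32182459, -0.07004052,  1.45165302,  0.02263483,
        1.37081094, -0.05688334]), 'qd': array([ 1.95759891e-03, -1.81785984e-03, -9.74207170e-04,  7.64272337e-05,
       -1.72016658e-03, -1.88059070e-04, -1.21673574e-04]), 'joint_torque': array([-2.95898972e-04, -4.91288209e+01, -4.04089931e-01, -3.12533927e+01,
       -6.40748860e-02,  4.35632200e-02,  1.49875959e-04]), 'position': array([0.26774504, 0.59172811, 0.23847116]), 'tool_rot': array([-6.62163241e-01, -3.07075081e+00,  2.97271086e-03]), 'ft_force': array([ 0.49779602,  0.09497421, -0.17339338]), 'torque': array([ 0.02048722, -0.04759689, -0.02668493]), 'grip_force': 0.0, 'grip_width': 0.9985392167467834}
scene {'vfov': 51.99732487942815, 'cx': 316.5065090421408, 'cy': 198.88506215910044, 'k1': -0.029061766701896457, 'rvec': array([ 1.36585176,  2.06964108, -0.97641636]), 'tvec': array([ 0.17045669, -0.21499674,  1.73152026])}
top {'vfov': 44.84147111009549, 'cx': 320.4811433271329, 'cy': 203.85889838159005, 'k1': 0.013160540414050915, 'rvec': array([ 2.10116178, -2.12252757,  0.21547965]), 'tvec': array([7.03417746e-04, 4.49062244e-01, 1.26492593e+00])}
{'vfov': 59.273276131518564, 'cx': 322.0100306452643, 'cy': 204.57749301909402, 'k1': -0.058272627336443464, 'hand_eye': array([[ 5.58612958e-04, -9.63826063e-01, -2.66531441e-01,
         7.41049796e-02],
       [ 9.99999770e-01,  4.36230445e-04,  5.18372454e-04,
         1.17095277e-04],
       [-3.83351753e-04, -2.66531669e-01,  9.63826085e-01,
        -1.44299576e-01],
       [ 0.00000000e+00,  0.00000000e+00,  0.00000000e+00,
         1.00000000e+00]])}
```

View pics/top0.png

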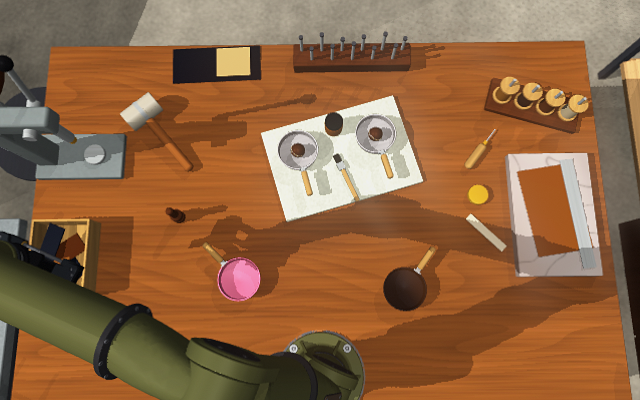

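View pics/scene0.png

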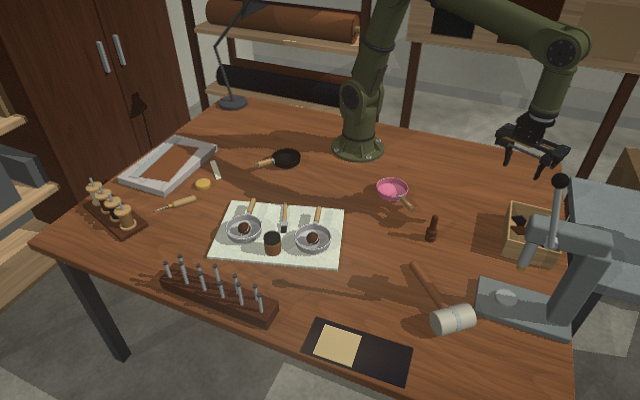

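The top picture shows the board with corners near (262,132), (395,97), (424,182), (286,221).

Things that could be taken for a dish handle:
- Dish 1 handle (307,182) on the left, which is the +y side.
- Dish 2 handle (387,165).
- Brush (346,180).
- Pink dish's handle (213,253), a look-alike.
- Black pan's handle (427,260), a look-alike.

I choose (307,182) and (387,165), the aluminium dishes on the white board.

```bash
cat > h.py <<'E'
from bench import *
import cv2, numpy as np
from scipy.spatial.transform import Rotation as R
def cam(n, st=None):
    c=calibration(n); f=200/np.tan(np.radians(c["vfov"]/2))
    K=np.array([[f,0,c["cx"]],[0,f,c["cy"]],[0,0,1]]); D=np.array([c["k1"],0,0,0.])
    if n=="wrist":
        T=np.eye(4);T[:3,:3]=R.from_rotvec(st["tool_rot"]).as_matrix();T[:3,3]=st["position"]
        T=T@c["hand_eye"]; return K,D,T[:3,:3],T[:3,3]
    Rm=R.from_rotvec(c["rvec"]).as_matrix(); return K,D,Rm.T,-Rm.T@c["tvec"]
def rays(C,px):
    K,D,Rc,o=C
    u=cv2.undistortPoints(np.float64(px).reshape(-1,1,2),K,D)[:,0]
    return np.c_[u,np.ones(len(u))]@Rc.T
def onplane(C,px,z):
    d=rays(C,px); o=C[3]; return o+d*((z-o[2])/d[:,2])[:,None]
def proj(C,P):
    K,D,Rc,o=C
    return cv2.projectPoints(np.float64(P).reshape(-1,1,3),cv2.Rodrigues(Rc.T)[0],-Rc.T@o,K,D)[0][:,0]
def blobs(m,amin=15):
    n,l,s,c=cv2.connectedComponentsWithStats(m.astype(np.uint8))
    return [(c[i],s[i],l==i) for i in range(1,n) if s[i][4]>=amin]
def axis(m):
    p=np.argwhere(m)[:,::-1].astype(np.float32); return cv2.minAreaRect(p)
E
python3 - <<'E'
from h import *
img=cv2.imread("pics/top0.png");C=cam("top")
print("cam",C[3])
q=onplane(C,[(262,132),(395,97),(424,182),(286,221)],.012);print(q.round(3))
hsv=cv2.cvtColor(img,cv2.COLOR_BGR2HSV)
reg=np.zeros(img.shape[:2],np.uint8);cv2.fillPoly(reg,[np.int32([(266,134),(393,101),(419,180),(288,216)])],1)
for p in[(307,185),(305,175),(387,165),(297,150),(375,134)]:print(p,hsv[p[1],p[0]])
m=(reg>0)&(hsv[:,:,0]>8)&(hsv[:,:,0]<28)&(hsv[:,:,1]>90)&(hsv[:,:,2]>140)
for c,s,l in blobs(m):
    r=axis(l);b=cv2.boxPoints(r);print("handle",c.round(1),s[4],r,onplane(C,[c],.056).round(3),onplane(C,b,.056).round(3)[:,:2].tolist())
m=(reg>0)&(hsv[:,:,1]>90)&(hsv[:,:,2]<130)
for c,s,l in blobs(m):print("dark",c.round(1),s[4],s[:4],onplane(C,[c],.0385).round(3))
cv2.imwrite("pics/c1.png",cv2.resize(img[85:230,250:435],None,fx=4,fy=4,interpolation=cv2.INTER_CUBIC))
E
```

```text
cam [ 0.18101357 -0.00573692  1.32999856]
[[ 0.668  0.162  0.012]
 [ 0.771 -0.224  0.012]
 [ 0.516 -0.294  0.012]
 [ 0.409  0.092  0.012]]
(307, 185) [ 19 136 230]
(305, 175) [ 18 140 218]
(387, 165) [ 18 139 229]
(297, 150) [ 10 143 114]
(375, 134) [ 10 142 113]
handle [386.5 165.5] 144 ((386.35003662109375, 165.5500030517578), (24.03331184387207, 6.008328437805176), 71.56505584716797) [[ 0.552 -0.185  0.056]] [[0.582, -0.167], [0.587, -0.183], [0.522, -0.201], [0.517, -0.186]]
handle [349.3 183.9] 136 ((349.1000061035156, 183.6999969482422), (31.752164840698242, 4.024921894073486), 63.43495178222656) [[ 0.502 -0.082  0.056]] [[0.54, -0.058], [0.545, -0.068], [0.465, -0.105], [0.46, -0.095]]
handle [306.4 182.7] 135 ((306.43359375, 182.7510223388672), (24.477951049804688, 5.604162216186523), 75.0685806274414) [[0.506 0.034 0.056]] [[0.537, 0.049], [0.541, 0.035], [0.475, 0.018], [0.471, 0.033]]
dark [333.6 131. ] 92 [325 124  18  12] [[ 0.659 -0.043  0.038]]
dark [375.4 133.4] 122 [369 128  13  13] [[ 0.651 -0.16   0.038]]
dark [297.7 149.5] 126 [292 144  13  13] [[0.606 0.058 0.038]]
```

View pics/c1.png

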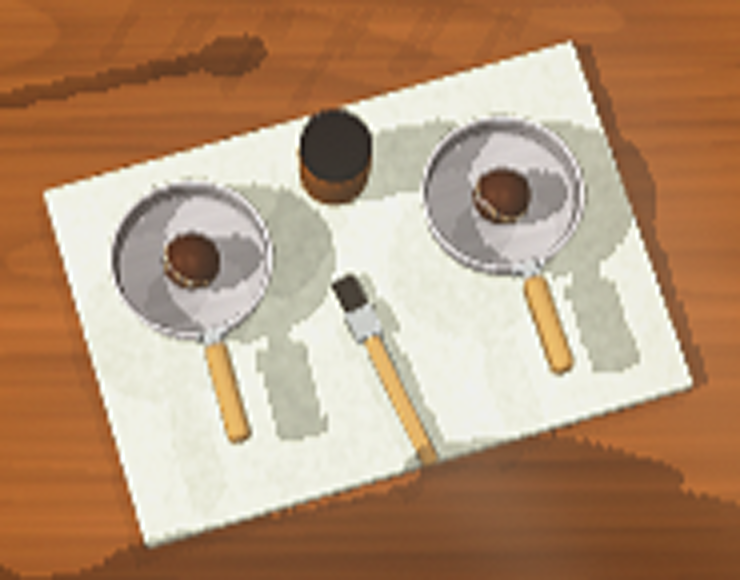

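The crop confirms the choice. Both aluminium dishes stand on the board with plain wooden handles, dish 1 at left and dish 2 at right. The brush lies between them with a metal ferrule. Both balls sit in the middle of their dishes.

I'll go above handle 1 with tool x towards the dish.

```bash
cat >> h.py <<'E'
def goal(p,az):  # tool down, tool x at azimuth az(deg): shift mm in tool axes, turn about tool axes
    s=get_state(); R0=R.from_rotvec(s["tool_rot"])
    a=np.radians(az); Rg=R.from_matrix(np.array([[np.cos(a),np.sin(a),0],[np.sin(a),-np.cos(a),0],[0,0,-1]]))
    print("t",s["time"],"pos",s["position"].round(4),"shift",(R0.inv().apply(np.array(p)-s["position"])*1e3).round(1),"turn",(R0.inv()*Rg).as_rotvec().round(4),"F",s["ft_force"].round(2),"w",s["grip_width"],s["grip_force"])
E
python3 - <<'E'
from h import *
goal((.507,.033,.2),14)
img=cv2.imread("pics/scene0.png");C=cam("scene");T=cam("top")
hsv=cv2.cvtColor(img,cv2.COLOR_BGR2HSV)
m=np.zeros(img.shape[:2],bool);m[210:262,210:345]=1
m&=(hsv[:,:,1]>90)&(hsv[:,:,2]<130)
B=blobs(m)
for c,s,l in B:print(c,s)
def tri(a,b):
    d=[rays(T,[a])[0],rays(C,[b])[0]];o=[T[3],C[3]]
    A=sum(np.eye(3)-np.outer(x,x)/(x@x) for x in d);v=sum((np.eye(3)-np.outer(x,x)/(x@x))@y for x,y in zip(d,o));return np.linalg.solve(A,v)
for a,x in(((297.7,149.5),312),((375.4,133.4),243)):
    b=min((c for c,s,l in B),key=lambda c:abs(c[0]-x)); print(b,tri(a,b).round(4))
E
```

```text
t 0.1 pos [0.2677 0.5918 0.2386] shift [-448.3 -410.5   39.3] turn [-6.0000e-04  2.2000e-03  2.4725e+00] F [ 0.08 -0.26 -0.64] w 1.0024959673338365 0.0
[215.3625 226.6875] [210 210  17  37 160]
[343.02597403 232.58441558] [341 212   4  35  77]
[243.4494382  227.82022472] [239 223  11  11  89]
[312.21052632 236.96052632] [307 233  11  10  76]
[272.72254335 248.86127168] [264 240  17  16 173]
[340.57142857 255.88571429] [339 249   4  13  35]
[214.29166667 260.29166667] [210 259  11   3  24]
[312.21052632 236.96052632] [0.6038 0.0579 0.0456]
[243.4494382  227.82022472] [ 0.6493 -0.159   0.0427]
```

send_rows:
  xyz:
    - [-30,-27,3]
    - [-60,-55,5]
    - [-90,-82,8]
    - [-120,-110,10]
    - [-150,-137,13]
    - [-180,-165,16]
    - [-210,-192,18]
    - [-240,-220,21]
    - [-270,-247,24]
    - [-290,-266,26]
  dr:
    - [0,0,0.12]
    - [0,0,0.24]
    - [0,0,0.36]
    - [0,0,0.48]
    - [0,0,0.6]
    - [0,0,0.72]
    - [0,0,0.84]
    - [0,0,0.96]
    - [0,0,1.08]
    - [0,0,1.2]
  jaw: 60

```text
time: 0.93
position: [0.4236, 0.226, 0.2131]
tool_rot: [2.29, 2.149, -0.001]
ft_force: [-0.3, -0.7, -0.1]
grip_width: 0.689
grip_force: 0.0
```

```bash
python3 -c "
from h import *
goal((.507,.033,.2),14);print(get_state()['joint_positions'])"
```

```text
t 0.9333 pos [0.4236 0.226  0.2131] shift [-187.3   95.5   13.4] turn [7.0000e-04 1.0000e-03 1.2628e+00] F [-0.29 -0.71 -0.07] w 0.6893293489383278 0.0
[-0.80676095 -0.03203658  0.25645653  1.90284397  0.00948571  1.27037797
 -0.61688238]
```

send_rows:
  xyz:
    - [-24,12,2]
    - [-48,24,4]
    - [-72,36,6]
    - [-96,48,7]
    - [-118,60,8]
    - [-138,70,9]
    - [-155,79,10]
    - [-170,87,11]
    - [-182,93,12]
    - [-187,95,12]
  dr:
    - [0,0,0.12]
    - [0,0,0.24]
    - [0,0,0.36]
    - [0,0,0.48]
    - [0,0,0.6]
    - [0,0,0.72]
    - [0,0,0.84]
    - [0,0,0.96]
    - [0,0,1.08]
    - [0,0,1.2]

```text
time: 1.77
position: [0.5076, 0.0359, 0.2011]
tool_rot: [3.103, 0.481, -0.001]
ft_force: [-0.4, -0.4, 0.0]
grip_width: 0.688
grip_force: 0.0
```

send_rows:
  xyz:
    - [0,0,0]
    - [0,0,0]
    - [0,0,0]
    - [0,0,0]
    - [0,0,0]
    - [0,0,0]
    - [0,0,0]
    - [0,0,0]
    - [0,0,0]
    - [0,0,0]
  dr:
    - [0,0,0.06]
    - [0,0,0.06]
    - [0,0,0.06]
    - [0,0,0.06]
    - [0,0,0.06]
    - [0,0,0.06]
    - [0,0,0.06]
    - [0,0,0.06]
    - [0,0,0.06]
    - [0,0,0.06]

```text
time: 2.6
position: [0.5073, 0.0385, 0.2016]
tool_rot: [-3.116, -0.402, -0.0]
ft_force: [-0.4, 0.7, 0.3]
grip_width: 0.689
grip_force: 0.0
```

```bash
cat >> h.py <<'E'
def look(name):
    s=get_state(); img=get_image("wrist")[:,:,::-1].copy(); cv2.imwrite(f"pics/{name}.png",img); C=cam("wrist",s)
    hsv=cv2.cvtColor(img,cv2.COLOR_BGR2HSV)
    m=(hsv[:,:,0]>8)&(hsv[:,:,0]<28)&(hsv[:,:,1]>90)&(hsv[:,:,2]>120)
    for c,st,l in blobs(m,400):
        r=axis(l); g=onplane(C,cv2.boxPoints(r),.056); e=max(((g[1]-g[0]),(g[2]-g[1])),key=np.linalg.norm)
        print("wood",c.round(),st,"mid",g.mean(0).round(4),"len",np.linalg.norm(g[1]-g[0]).round(4),np.linalg.norm(g[2]-g[1]).round(4),"az",np.degrees(np.arctan2(e[1],e[0])).round(1))
    return img,C,hsv,s
E
python3 - <<'E'
from h import *
goal((.507,.033,.2),14)
img,C,hsv,s=look("w1")
m=(hsv[:,:,1]>90)&(hsv[:,:,2]<130)
for c,st,l in blobs(m,400): print("dark",c.round(),st,onplane(C,[c],.0385).round(4))
E
```

```text
t 2.6 pos [0.5073 0.0385 0.2016] shift [-1.7  5.2  1.6] turn [-0.     -0.0001  0.0126] F [-0.42  0.71  0.26] w 0.6887259371368236 0.0
wood [127. 127.] [    0     0   248   273 53670] mid [0.503  0.2166 0.056 ] len 0.199 0.2235 az -168.2
wood [328. 196.] [ 320  158   17   78 1212] mid [0.5064 0.034  0.056 ] len 0.0132 0.0676 az -164.6
wood [442. 224.] [ 418  170   35  104 1335] mid [ 0.5088 -0.0679  0.056 ] len 0.0936 0.0259 az 8.0
wood [581. 210.] [570 176  22  69 682] mid [ 0.5522 -0.1868  0.056 ] len 0.0642 0.0101 az 16.1
wood [326. 268.] [ 264  261  118   13 1242] mid [0.4427 0.022  0.056 ] len 0.1051 0.0119 az -75.2
wood [342. 321.] [ 250  307  163   31 2656] mid [ 0.3889 -0.0006  0.056 ] len 0.1521 0.0333 az -75.3
wood [268. 332.] [226 317  94  35 737] mid [0.3663 0.0541 0.056 ] len 0.0903 0.0331 az -65.1
dark [20. 29.] [   0    0   46   57 2167] [[0.5786 0.323  0.0385]]
dark [186.  21.] [  79    0  154   69 1836] [[0.6161 0.1825 0.0385]]
dark [452.  35.] [ 433    0   64   58 1278] [[ 0.6605 -0.03    0.0385]]
dark [332.  76.] [ 311   53   43   49 1629] [[0.6036 0.0566 0.0385]]
d
[... 247 characters left out ...]
[0.513  0.3048 0.0385]]
dark [ 54. 158.] [  0 141 131  38 917] [[0.4746 0.2832 0.0385]]
dark [ 47. 182.] [   0  161  117   59 2723] [[0.4505 0.2878 0.0385]]
dark [634. 214.] [622 169  18  83 482] [[ 0.5624 -0.2568  0.0385]]
dark [571. 207.] [ 557  171   35   75 1339] [[ 0.5518 -0.1903  0.0385]]
dark [ 98. 242.] [   0  196  239  127 4581] [[0.4037 0.2343 0.0385]]
dark [ 23. 257.] [  0 240  54  46 611] [[0.3666 0.3108 0.0385]]
dark [457. 286.] [408 259  67  64 832] [[ 0.4482 -0.1129  0.0385]]
dark [309. 269.] [260 261 125  15 471] [[0.4301 0.0316 0.0385]]
dark [404. 334.] [  222   297   418    59 11803] [[ 0.3836 -0.0798  0.0385]]
dark [ 30. 326.] [  0 303  58  44 558] [[0.2862 0.3024 0.0385]]
```

View pics/w1.png

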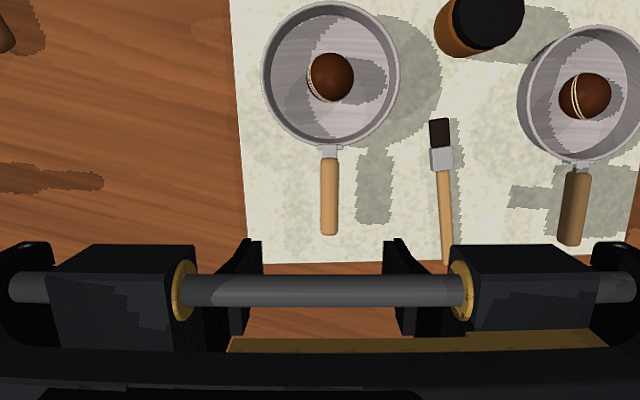

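The wrist picture shows handle 1 at (328,196), ball 1 at (332,76), the brush at (442,190) and handle 2 at (575,207). All are where I expected them, so I'll descend.

send_rows:
  xyz:
    - [0,2,12]
    - [0,4,26]
    - [-0.5,5,42]
    - [-0.5,5,58]
    - [-0.5,5,74]
    - [-0.5,5,90]
    - [-0.5,5,102]
    - [-0.5,5,110]
    - [-0.5,5,115]
    - [-0.5,5,115]
  dr:
    - [0,0,0]
    - [0,0,0]
    - [0,0,0]
    - [0,0,0]
    - [0,0,0]
    - [0,0,0]
    - [0,0,0]
    - [0,0,0]
    - [0,0,0]
    - [0,0,0]
  jaw: 46

```text
time: 3.48
position: [0.5075, 0.0334, 0.0855]
tool_rot: [3.115, 0.402, -0.003]
ft_force: [-0.2, -0.2, -0.1]
grip_width: 0.527
grip_force: 0.0
```

```bash
python3 -c "
from h import *
goal((.508,.0335,.044),14.5)
img,C,hsv,s=look('w2')"
```

```text
t 3.4833 pos [0.5075 0.0334 0.0855] shift [ 0.6 -0.  41.5] turn [0.0002 0.0017 0.0037] F [-0.22 -0.19 -0.15] w 0.5270508061818989 0.0
wood [ 92. 128.] [    0     0   201   272 46316] mid [0.53   0.1592 0.056 ] len 0.0978 0.1343 az -170.2
wood [324. 228.] [ 310  187   27   87 2044] mid [0.5163 0.0361 0.056 ] len 0.0132 0.0478 az -164.6
wood [498. 222.] [491 201  15  43 561] mid [ 0.5445 -0.052   0.056 ] len 0.0072 0.0238 az -155.6
wood [ 76. 325.] [ 65 304  24  44 530] mid [0.4211 0.1619 0.056 ] len 0.0082 0.0314 az -165.0
wood [326. 333.] [ 251  327  144   11 1092] mid [0.4566 0.0206 0.056 ] len 0.0068 0.0821 az -75.3
```

send_rows:
  xyz:
    - [0,0,6]
    - [0,0,14]
    - [0,0,22]
    - [0,0,30]
    - [0,0,36]
    - [0,0,40]
    - [0,0,41.5]
    - [0,0,41.5]
    - [0,0,41.5]
    - [0,0,41.5]
  dr:
    - [0,0,0]
    - [0,0,0]
    - [0,0,-0.01]
    - [0,0,-0.01]
    - [0,0,-0.01]
    - [0,0,-0.01]
    - [0,0,-0.01]
    - [0,0,-0.01]
    - [0,0,-0.01]
    - [0,0,-0.01]

```text
time: 4.37
position: [0.5084, 0.0336, 0.0454]
tool_rot: [-3.114, -0.418, -0.001]
ft_force: [0.2, 0.5, 0.9]
grip_width: 0.532
grip_force: 0.0
```

send_rows:
  xyz:
    - [0,0,0]
    - [0,0,0]
    - [0,0,0]
    - [0,0,0]
    - [0,0,0]
    - [0,0,0]
    - [0,0,0]
    - [0,0,0]
    - [0,0,0]
    - [0,0,0]
  dr:
    - [0,0,0]
    - [0,0,0]
    - [0,0,0]
    - [0,0,0]
    - [0,0,0]
    - [0,0,0]
    - [0,0,0]
    - [0,0,0]
    - [0,0,0]
    - [0,0,0]
  jaw: 22

```text
time: 5.2
position: [0.5081, 0.0336, 0.0451]
tool_rot: [-3.114, -0.418, -0.0]
ft_force: [-0.6, -0.1, 0.1]
grip_width: 0.256
grip_force: 0.0
```

send_rows:
  xyz:
    - [0,0,0]
    - [0,0,0]
    - [0,0,0]
    - [0,0,0]
    - [0,0,0]
    - [0,0,0]
    - [0,0,0]
    - [0,0,0]
    - [0,0,0]
    - [0,0,0]
  dr:
    - [0,0,0]
    - [0,0,0]
    - [0,0,0]
    - [0,0,0]
    - [0,0,0]
    - [0,0,0]
    - [0,0,0]
    - [0,0,0]
    - [0,0,0]
    - [0,0,0]
  jaw: 10
  grip_force: 50

```text
time: 6.03
position: [0.5081, 0.0335, 0.045]
tool_rot: [3.114, 0.418, 0.0]
ft_force: [0.1, -1.4, -0.8]
grip_width: 0.183
grip_force: 49.9
```

```bash
python3 -c "
from h import *
goal((.508,.0335,.044),14.5)
F=[]
for i in range(6): s=get_state();F.append(np.r_[s['ft_force'],s['torque']]);get_image('wrist')
print(np.mean(F,0).round(3),np.std(F,0).round(3))
img,C,hsv,s=look('w3')
m=np.zeros(img.shape[:2],bool);m[:180,200:460]=1
m&=(hsv[:,:,1]>90)&(hsv[:,:,2]<130)
for c,st,l in blobs(m,300): print('dark',c.round(),st,onplane(C,[c],.0385).round(4))
"
```

```text
t 6.0333 pos [0.5081 0.0335 0.045 ] shift [-0.1 -0.1  1. ] turn [ 0.0001 -0.      0.0136] F [ 0.1  -1.37 -0.75] w 0.18260054774695864 49.88888941705227
[ 0.518 -1.338 -0.698 -0.304  0.084 -0.066] [0.323 0.43  0.432 0.029 0.024 0.049]
wood [ 80. 135.] [    0     0   173   273 41284] mid [0.5389 0.1402 0.056 ] len 0.0652 0.1041 az -170.7
wood [324. 243.] [ 309  213   31   61 1723] mid [0.526  0.0384 0.056 ] len 0.0263 0.0116 az 13.7
wood [533. 248.] [524 224  19  49 775] mid [ 0.5467 -0.0465  0.056 ] len 0.0219 0.0072 az 22.1
wood [105. 325.] [  65  304   83   45 3045] mid [0.4606 0.1229 0.056 ] len 0.024 0.0383 az -74.7
wood [528. 329.] [514 305  26  45 888] mid [ 0.5107 -0.0602  0.056 ] len 0.0238 0.0111 az 22.2
wood [322. 322.] [310 308  25  30 666] mid [0.4901 0.0295 0.056 ] len 0.0103 0.0147 az -164.1
dark [330.  42.] [ 284    0   92   93 6951] [[0.603  0.0571 0.0385]]
```

send_rows:
  xyz:
    - [0,0,-0.5]
    - [0,0,-1.5]
    - [0,0,-3]
    - [0,0,-5]
    - [0,0,-8]
    - [0,0,-11]
    - [0,0,-14]
    - [0,0,-16]
    - [0,0,-17.5]
    - [0,0,-18]
  dr:
    - [0,0,0]
    - [0,0,0]
    - [0,0,0]
    - [0,0,0]
    - [0,0,0]
    - [0,0,0]
    - [0,0,0]
    - [0,0,0]
    - [0,0,0]
    - [0,0,0]
  grip_force: 60

```text
time: 7.22
position: [0.5083, 0.0336, 0.0635]
tool_rot: [-3.113, -0.418, -0.001]
ft_force: [-0.0, -0.4, -3.8]
grip_width: 0.174
grip_force: 59.9
```

```bash
cat >> h.py <<'E'
def heft(name,n=8):
    F=[]
    for i in range(n): s=get_state();F.append(np.r_[s['ft_force'],s['torque']]);get_image('wrist')
    print(s['time'],s['position'].round(4),s['tool_rot'].round(4),'F',np.mean(F,0).round(3),np.std(F,0).round(3))
    img,C,hsv,s=look(name)
    m=np.zeros(img.shape[:2],bool);m[:180,200:460]=1
    m&=(hsv[:,:,1]>90)&(hsv[:,:,2]<130)
    for c,st,l in blobs(m,300):
        P=onplane(C,[c],s["position"][2]-.0065)[0]; d=R.from_rotvec(s["tool_rot"]).inv().apply(P-s["position"])
        print('dark',c.round(1),st,P.round(4),"in tool",d.round(4))
E
python3 -c "
from h import *
heft('w4')
"
```

```text
7.5667 [0.508  0.0335 0.0629] [ 3.1137e+00  4.1790e-01 -3.0000e-04] F [-0.067  0.021 -3.296 -0.138  0.422 -0.022] [0.359 0.389 0.414 0.033 0.024 0.035]
wood [ 87. 133.] [    0     0   187   273 44945] mid [0.5344 0.1489 0.056 ] len 0.0796 0.1177 az -170.1
wood [324. 243.] [ 307  212   33   62 1811] mid [0.5191 0.0369 0.056 ] len 0.0304 0.0138 az 13.2
wood [516. 244.] [508 214  16  59 924] mid [ 0.5425 -0.0503  0.056 ] len 0.0295 0.0071 az 23.9
wood [105. 325.] [  65  304   83   45 3047] mid [0.4451 0.1322 0.056 ] len 0.0433 0.0263 az -73.2
wood [519. 331.] [ 500  306   70   44 1040] mid [ 0.5024 -0.08    0.056 ] len 0.0364 0.0267 az -76.1
wood [322. 322.] [308 308  29  30 734] mid [0.4783 0.0263 0.056 ] len 0.0137 0.0167 az -164.0
dark [329.2  41.8] [ 283    0   92   92 6867] [0.6027 0.0575 0.0564] in tool [0.0977 0.0019 0.0065]
```

Dish 1 hefts at about 3.3 N (330 g), while the light one would read at most 1.85 N, so dish 1 holds the steel core. The ball hasn't moved. Dish 2 stays untouched, and I'll go on straight up.

send_rows:
  xyz:
    - [0,0,-0.5]
    - [0,0,-2]
    - [0,0,-4.5]
    - [0,0,-8]
    - [0,0,-12]
    - [0,0,-17]
    - [0,0,-22]
    - [0,0,-28]
    - [0,0,-34]
    - [0,0,-40]
  dr:
    - [0,0,0]
    - [0,0,0]
    - [0,0,0]
    - [0,0,0]
    - [0,0,0]
    - [0,0,0]
    - [0,0,0]
    - [0,0,0]
    - [0,0,0]
    - [0,0,0]

```text
time: 8.5
position: [0.5082, 0.0336, 0.1039]
tool_rot: [-3.114, -0.418, -0.001]
ft_force: [-0.4, 0.6, -4.0]
grip_width: 0.178
grip_force: 59.9
```

send_rows:
  xyz:
    - [0,0,-6]
    - [0,0,-12]
    - [0,0,-18]
    - [0,0,-24]
    - [0,0,-30]
    - [0,0,-36]
    - [0,0,-42]
    - [0,0,-47]
    - [0,0,-51]
    - [0,0,-54]
  dr:
    - [0,0,0]
    - [0,0,0]
    - [0,0,0]
    - [0,0,0]
    - [0,0,0]
    - [0,0,0]
    - [0,0,0]
    - [0,0,0]
    - [0,0,0]
    - [0,0,0]

```text
time: 9.33
position: [0.5082, 0.0336, 0.1576]
tool_rot: [-3.114, -0.418, -0.001]
ft_force: [0.1, -0.7, -3.0]
grip_width: 0.176
grip_force: 59.9
```

send_rows:
  xyz:
    - [0,0,-2]
    - [0,0,-3.5]
    - [0,0,-4.5]
    - [0,0,-5]
    - [0,0,-5]
    - [0,0,-5]
    - [0,0,-5]
    - [0,0,-5]
    - [0,0,-5]
    - [0,0,-5]
  dr:
    - [0,0,0]
    - [0,0,0]
    - [0,0,0]
    - [0,0,0]
    - [0,0,0]
    - [0,0,0]
    - [0,0,0]
    - [0,0,0]
    - [0,0,0]
    - [0,0,0]

```text
time: 10.17
position: [0.5081, 0.0335, 0.162]
tool_rot: [-3.114, -0.418, -0.0]
ft_force: [0.1, -1.3, -3.3]
grip_width: 0.176
grip_force: 59.9
```

```bash
python3 -c "
from h import *
heft('w5',3)
c=lambda z:(goal((.508,.0335,z),105),goal((.508,.0335,z),15))
c(.165);print(get_state()['joint_positions'].round(3))
"
```

```text
10.2667 [0.5081 0.0335 0.162 ] [-3.1137 -0.4178  0.    ] F [ 0.268 -0.595 -3.717 -0.173  0.435 -0.01 ] [0.436 0.526 0.323 0.015 0.021 0.018]
wood [105. 135.] [    0     0   232   273 51165] mid [0.5107 0.1956 0.056 ] len 0.1614 0.1934 az -168.3
wood [453. 212.] [445 179  17  66 935] mid [ 0.5305 -0.0613  0.056 ] len 0.0108 0.0515 az -156.1
wood [610. 213.] [597 186  25  55 733] mid [ 0.5623 -0.1828  0.056 ] len 0.0452 0.0119 az 15.0
wood [324. 243.] [ 308  213   32   61 1798] mid [0.4809 0.0257 0.056 ] len 0.0494 0.0225 az 13.7
wood [126. 317.] [ 99 305  49  28 929] mid [0.3713 0.1696 0.056 ] len 0.0258 0.0419 az -75.7
wood [538. 326.] [ 498  304   82   46 3160] mid [ 0.4553 -0.1708  0.056 ] len 0.071 0.0455 az -74.8
wood [322. 322.] [308 308  29  30 731] mid [0.4135 0.0086 0.056 ] len 0.0226 0.0276 az -164.0
dark [329.4  41.4] [ 284    0   91   92 6816] [0.603  0.0574 0.1556] in tool [0.0979 0.002  0.0065]
dark [449.8 136.7] [438 120  22  33 389] [ 0.5804 -0.0022  0.1556] in tool [0.0604 0.0536 0.0065]
t 10.3667 pos [0.5081 0.0335 0.1621] shift [-0.1  0.  -2.9] turn [ 0.     -0.     -1.5658] F [ 0.28 -0.81 -3.23] w 0.17646420691312825 59.888813495635986
t 10.3667 pos [0.5081 0.0335 0.1621] shift [-0.1  0.  -2.9] turn [-0.    -0.     0.005] F [ 0.28 -0.81 -3.23] w 0.17646420691312825 59.888813495635986
[-0.579  0.073  0.483  1.912 -0.037  1.165 -1.386]
```

View pics/w5.png

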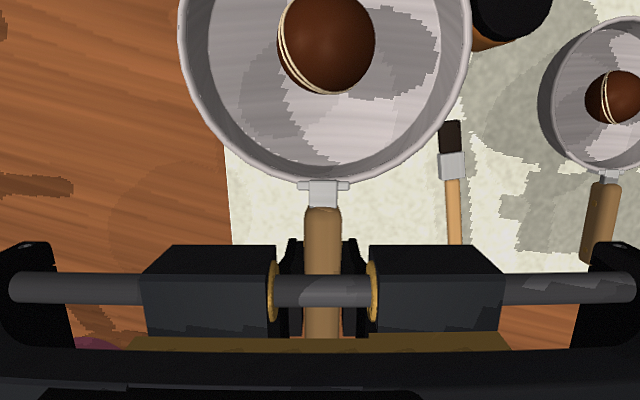

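The wrist picture shows dish 1 lifted, with its ball at (329,41) exactly as before the lift. The handle is held between the pads at (322,240). I'll turn the dish slowly about its own middle, so the ball is not accelerated.

send_rows:
  xyz:
    - [0,0.1,0]
    - [0,0.4,0]
    - [0,0.9,0]
    - [0,1.6,0]
    - [0,2.6,0]
    - [0.1,4,0]
    - [0.2,5.8,0]
    - [0.3,8,0]
    - [0.55,10.5,0]
    - [0.9,13.3,0]
  dr:
    - [0,0,-0.001]
    - [0,0,-0.004]
    - [0,0,-0.009]
    - [0,0,-0.016]
    - [0,0,-0.026]
    - [0,0,-0.04]
    - [0,0,-0.058]
    - [0,0,-0.08]
    - [0,0,-0.105]
    - [0,0,-0.133]

```text
time: 11.2
position: [0.5125, 0.0207, 0.1621]
tool_rot: [3.078, 0.627, 0.0]
ft_force: [0.3, 0.2, -4.1]
grip_width: 0.176
grip_force: 59.9
```

send_rows:
  xyz:
    - [0.05,3,0]
    - [0.2,6,0]
    - [0.4,9,0]
    - [0.7,12,0]
    - [1.1,14.9,0]
    - [1.6,17.9,0]
    - [2.2,20.8,0]
    - [2.9,23.8,0]
    - [3.6,26.7,0]
    - [4.5,29.55,0]
  dr:
    - [0,0,-0.03]
    - [0,0,-0.06]
    - [0,0,-0.09]
    - [0,0,-0.12]
    - [0,0,-0.15]
    - [0,0,-0.18]
    - [0,0,-0.21]
    - [0,0,-0.24]
    - [0,0,-0.27]
    - [0,0,-0.3]

```text
time: 12.03
position: [0.5283, -0.0049, 0.1621]
tool_rot: [2.95, 1.08, 0.0]
ft_force: [-0.0, -0.4, -2.7]
grip_width: 0.175
grip_force: 59.9
```

```bash
python3 -c "
from h import *
goal((.631,-.037,.162),105);s=get_state();print(s['joint_positions'].round(3),s['qd'].round(2));print((s['position']+R.from_rotvec(s['tool_rot']).apply([.1,0,0])).round(4))
"
```

```text
t 12.0333 pos [ 0.5283 -0.0049  0.1621] shift [57.7 90.8  0.1] turn [ 3.0000e-04  2.0000e-04 -1.1304e+00] F [-0.05 -0.42 -2.73] w 0.17512059416474046 59.88930271938443
[-0.505  0.119  0.499  1.869 -0.061  1.168 -0.854] [ 0.06  0.06  0.   -0.05 -0.03  0.    0.43]
[0.6046 0.0597 0.1621]
```

The dish's centre is holding still at (0.6046, 0.0597). I'll continue the turn.

send_rows:
  xyz:
    - [0.05,3,0]
    - [0.2,6,0]
    - [0.4,9,0]
    - [0.7,12,0]
    - [1.1,14.9,0]
    - [1.6,17.9,0]
    - [2.2,20.8,0]
    - [2.9,23.8,0]
    - [3.6,26.7,0]
    - [4.5,29.55,0]
  dr:
    - [0,0,-0.03]
    - [0,0,-0.06]
    - [0,0,-0.09]
    - [0,0,-0.12]
    - [0,0,-0.15]
    - [0,0,-0.18]
    - [0,0,-0.21]
    - [0,0,-0.24]
    - [0,0,-0.27]
    - [0,0,-0.3]

```text
time: 12.87
position: [0.5509, -0.0247, 0.162]
tool_rot: [2.755, 1.509, 0.0]
ft_force: [-0.2, 0.7, -2.8]
grip_width: 0.182
grip_force: 59.9
```

send_rows:
  xyz:
    - [0.05,3,0]
    - [0.2,6,0]
    - [0.4,9,0]
    - [0.7,12,0]
    - [1.1,14.9,0]
    - [1.6,17.9,0]
    - [2.2,20.8,0]
    - [2.9,23.8,0]
    - [3.6,26.7,0]
    - [4.5,29.55,0]
  dr:
    - [0,0,-0.03]
    - [0,0,-0.06]
    - [0,0,-0.09]
    - [0,0,-0.12]
    - [0,0,-0.15]
    - [0,0,-0.18]
    - [0,0,-0.21]
    - [0,0,-0.24]
    - [0,0,-0.27]
    - [0,0,-0.3]

```text
time: 13.7
position: [0.5783, -0.0368, 0.162]
tool_rot: [2.498, 1.904, -0.0]
ft_force: [0.6, 0.1, -3.4]
grip_width: 0.18
grip_force: 59.9
```

send_rows:
  xyz:
    - [0.05,3,0]
    - [0.2,6,0]
    - [0.4,9,0]
    - [0.7,12,0]
    - [1.1,14.9,0]
    - [1.6,17.9,0]
    - [2.2,20.8,0]
    - [2.9,23.8,0]
    - [3.6,26.7,0]
    - [4.5,29.55,0]
  dr:
    - [0,0,-0.03]
    - [0,0,-0.06]
    - [0,0,-0.09]
    - [0,0,-0.12]
    - [0,0,-0.15]
    - [0,0,-0.18]
    - [0,0,-0.21]
    - [0,0,-0.24]
    - [0,0,-0.27]
    - [0,0,-0.3]

```text
time: 14.53
position: [0.608, -0.0404, 0.162]
tool_rot: [2.186, 2.256, 0.0]
ft_force: [0.7, -0.5, -3.1]
grip_width: 0.179
grip_force: 59.9
```

send_rows:
  xyz:
    - [0.05,3,0]
    - [0.2,6,0]
    - [0.4,9,0]
    - [0.7,11.9,0]
    - [1.1,14.6,0]
    - [1.5,17.2,0]
    - [1.9,19.4,0]
    - [2.25,21.1,0]
    - [2.55,22.4,0]
    - [2.7,23.2,0]
  dr:
    - [0,0,-0.03]
    - [0,0,-0.06]
    - [0,0,-0.09]
    - [0,0,-0.119]
    - [0,0,-0.147]
    - [0,0,-0.173]
    - [0,0,-0.195]
    - [0,0,-0.213]
    - [0,0,-0.226]
    - [0,0,-0.234]

```text
time: 15.37
position: [0.6309, -0.0366, 0.162]
tool_rot: [1.909, 2.494, 0.0]
ft_force: [-0.7, -0.2, -3.4]
grip_width: 0.177
grip_force: 59.9
```

send_rows:
  xyz:
    - [0,0.3,0]
    - [0,0.4,0]
    - [0,0.4,0]
    - [0,0.4,0]
    - [0,0.4,0]
    - [0,0.4,0]
    - [0,0.4,0]
    - [0,0.4,0]
    - [0,0.4,0]
    - [0,0.4,0]
  dr:
    - [0,0,-0.003]
    - [0,0,-0.004]
    - [0,0,-0.004]
    - [0,0,-0.004]
    - [0,0,-0.004]
    - [0,0,-0.004]
    - [0,0,-0.004]
    - [0,0,-0.004]
    - [0,0,-0.004]
    - [0,0,-0.004]

```text
time: 16.2
position: [0.631, -0.0365, 0.1621]
tool_rot: [-1.906, -2.497, -0.0]
ft_force: [0.1, -0.2, -2.9]
grip_width: 0.178
grip_force: 59.9
```

```bash
python3 -c "
from h import *
goal((.631,-.037,.162),105.3);s=get_state();print(s['qd'].round(3))
heft('w6',2)
cv2.imwrite('pics/s6.png',get_image('scene')[150:290,180:400,::-1].repeat(3,0).repeat(3,1))
"
```

```text
t 16.2 pos [ 0.631  -0.0365  0.1621] shift [-0.5 -0.2  0.1] turn [ 0.0001 -0.0001 -0.    ] F [ 0.05 -0.23 -2.85] w 0.17777160110620197 59.88882031291723
[ 0.    -0.    -0.001  0.     0.002  0.     0.001]
16.25 [ 0.631  -0.0365  0.1621] [-1.9059e+00 -2.4974e+00 -1.0000e-04] F [ 0.414  0.218 -2.881 -0.369 -0.036 -0.004] [0.36  0.447 0.028 0.035 0.002 0.025]
wood [ 62. 142.] [    0     0   224   273 29678] mid [ 0.4659 -0.0329  0.056 ] len 0.1561 0.1936 az -78.6
wood [532. 126.] [  421     0   219   273 38078] mid [0.7701 0.0517 0.056 ] len 0.1962 0.1495 az 105.7
wood [322. 240.] [ 304  207   37   67 2301] mid [ 0.6365 -0.0601  0.056 ] len 0.0541 0.0263 az 103.3
wood [273. 335.] [   65   304   457    49 10118] mid [ 0.6329 -0.1453  0.056 ] len 0.0487 0.3792 az 15.2
dark [329.3  41.2] [ 284    0   91   92 6778] [0.6067 0.0602 0.1556] in tool [0.0997 0.002  0.0065]
```

View pics/w6.png

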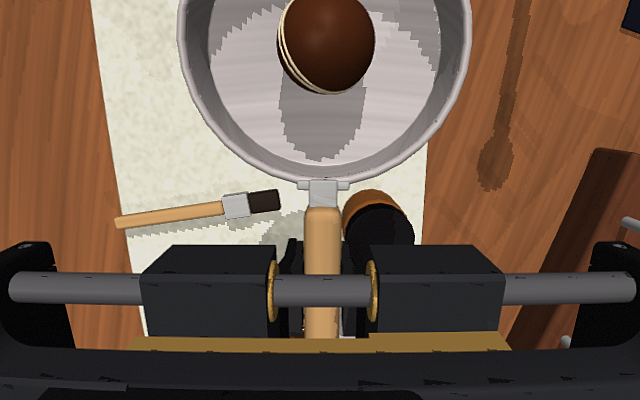

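View pics/s6.png

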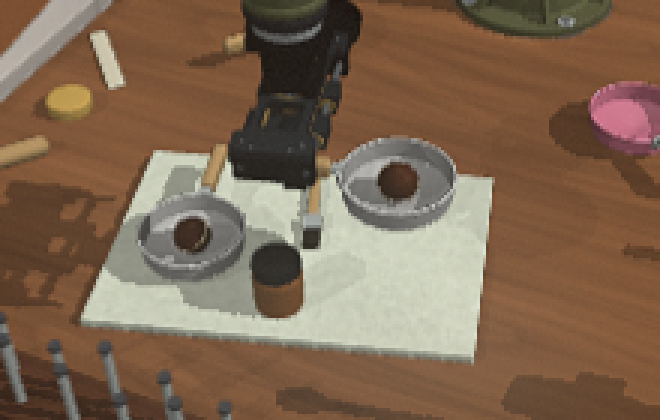

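Both pictures show dish 1 held level and turned a quarter turn. Its ball is still at (329,41) in the wrist view and in the middle in the scene view. Dish 2, with its ball, and the jar and brush stand where they were. The dish is about 117 mm above the board, and the arm is still.

```bash
python3 -c "
from bench import *
print(close_job())"
```

```text
the job is handed in; nothing more can be done
None
```

I handed the job in with dish 1, which holds the steel-cored ball, turned 90° and held level and still about 117 mm above the board, ball in the middle. I hefted only dish 1, because its 3.3 N settled it (the light dish could weigh at most 1.85 N), so dish 2 was never touched and stands on the board with its ball in the middle.

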